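# Flip the status tag of the occupied stirring pad

## Task

A beaker has been set on one of the two stirring pads: flip the paddle of the tag stand in front of that pad right over its hinge, so that it lies flat on the other side with its ring face up. Work gently with the fingertips only - press the small tab, push the paddle over, press it flat - without lifting or shifting either stand, and leave the empty pad's tag, the beaker, the jar and the thermometer where they are.

Things in the scene. Friction and masses are not known exactly. Their poses are not given: they have to be found in the camera images.
- stand_beaker: Loose tag stand on the robot side of the pad with the beaker, 0.2 m from its centre. Steel base 100 x 150 x 10 mm (x, y, z), about 0.9 kg; two hinge brackets 6 x 20 mm at x = +-42, 65 mm high; four posts (radius 4) at x = +-28, y = +-60, 56 mm high, on which the paddle lies. Origin: centre of the base's underside, on the table; x along the hinge, away from the robot, y left, z up.
- hinge_beaker (a point): Middle of that tag's hinge axis, 60 mm above the table; axes as the stand's (hinge along x, shaft radius 4 mm). The hinge is stiff (friction 0.022 N m against a 30 g paddle): the paddle stays at whatever angle it is left.
- flag_beaker (a joint): Angle of that tag's white paddle (rad), 0 to pi between stops; starts at 0 to 0.3. 0: level, towards the stand's +y, bar face (one straight grey bar) up; pi/2: upright; pi: level towards -y, ring face (grey ring) up. Turning from 0 to pi carries the paddle up and over.
- edge_beaker (a point): Middle of the paddle's free edge, at mid thickness; moves with the paddle. The paddle is 66 mm wide along the hinge, 5 mm thick, its mid-plane through the hinge axis, and reaches 68 mm from the axis.
- tab_beaker (a point): End of the paddle's finger tab, opposite the paddle beyond the hinge: same plane, 24 mm wide, 5 thick, reaching 40 mm from the axis; only the base (top at 10 mm) is under it. Pressing the tab down swings the paddle up: a tip whose near edge is 15 mm from the axis, pressed to 27 mm below the axis, raises it about 60 degrees.
- stand_empty: Loose tag stand on the robot side of the empty pad; leave alone. Steel base 100 x 150 x 10 mm (x, y, z), about 0.9 kg; two hinge brackets 6 x 20 mm at x = +-42, 65 mm high; four posts (radius 4) at x = +-28, y = +-60, 56 mm high, on which the paddle lies. Origin: centre of the base's underside, on the table; x along the hinge, away from the robot, y left, z up.
- hinge_empty (a point): Middle of that tag's hinge axis, 60 mm above the table; axes as the stand's (hinge along x, shaft radius 4 mm). The hinge is stiff (friction 0.022 N m against a 30 g paddle): the paddle stays at whatever angle it is left.
- flag_empty (a joint): Angle of that tag's white paddle (rad), 0 to pi between stops; starts at 0 to 0.3. 0: level, towards the stand's +y, bar face (one straight grey bar) up; pi/2: upright; pi: level towards -y, ring face (grey ring) up. Turning from 0 to pi carries the paddle up and over.
- edge_empty (a point): Middle of the paddle's free edge, at mid thickness; moves with the paddle. The paddle is 66 mm wide along the hinge, 5 mm thick, its mid-plane through the hinge axis, and reaches 68 mm from the axis.
- tab_empty (a point): End of the paddle's finger tab, opposite the paddle beyond the hinge: same plane, 24 mm wide, 5 thick, reaching 40 mm from the axis; only the base (top at 10 mm) is under it. Pressing the tab down swings the paddle up: a tip whose near edge is 15 mm from the axis, pressed to 27 mm below the axis, raises it about 60 degrees.
- beaker_mid (a point): Half-way up the open glass beaker (68 mm across, 85 mm high) that stands on one of the two pads (blue plates with black tops, 160 x 160 x 15 mm).
- jar_mid (a point): Half-way up an amber glass jar with a white cap, 44 mm across, 60 mm high, standing between the two pads.
- probe: Orange hand thermometer lying on the table between the two stands, needle away from the robot: handle 20 x 75 x 14 mm, with a 4 mm steel needle; 175 mm long in all along its y axis. Origin: underside, near the needle end of the handle.
There are look-alikes about, which are no part of the job. What is shaped like the stand_beaker but green or yellow is not meant.

How it is judged (in metres and radians):
At the end, for the whole second after the job is handed in: The paddle of the tag at the beaker's pad lies over on the other side within 10 degrees of level, ring face up, at rest; the other tag's paddle is as it was (edge within 25 mm); both stands, beaker, jar and thermometer stand within 30 mm of where they were, upright (value of joint flag_beaker above 2.97 rad and velocity of joint flag_beaker between -0.1 and 0.1 rad/s and distance of edge_empty from where it was at the start of the episode below 0.025 m and value of joint flag_empty below 0.6 rad and distance of each of stand_beaker, stand_empty, beaker_mid, jar_mid, probe from where it was at the start of the episode below 0.03 m and angle between each of stand_beaker, stand_empty, beaker_mid, jar_mid's own z axis and vertical below 0.1 rad); the robot touches nothing.
It fails at once if a tag stand was lifted, tipped or shoved away (over 15 mm up, 0.2 rad, or 50 mm) (height (world z) of any of stand_beaker, stand_empty above 0.015 m or angle between any of stand_beaker, stand_empty's own z axis and vertical above 0.2 rad or distance of any of stand_beaker, stand_empty from where it was at the start of the episode above 0.05 m).
It fails at once if the empty pad's paddle was turned (edge moved over 40 mm) (distance of edge_empty from where it was at the start of the episode above 0.04 m).
It fails at once if the beaker, jar or thermometer was lifted or displaced (over 40 mm) (distance of any of beaker_mid, jar_mid, probe from where it was at the start of the episode above 0.04 m or height (world z) of beaker_mid above 0.0725 m or height (world z) of jar_mid above 0.045 m or height (world z) of probe above 0.015 m).
It fails at once if the paddle was squeezed or pressed hard (over 30 N) (contact force between the fingers and flag_beaker above 30 N).
It also fails if it takes over 42 s, if anything falls off the work surface, if the arm or the gripper's body presses on something with over 40 N, if the wrist force passes 120 N, or if a joint passes its speed limit or range.

## Robot

A 6-joint arm with a two-finger parallel gripper is mounted at the origin on the work surface. World frame = base frame: x ahead of the robot, y to its left, z up, the work surface at z = 0. Lengths are in mm, angles in rad, forces in N, time in s.
With the tool pointing down it reaches from about 350 to 975 mm from the base axis. Payload 7.1 kg.
Tool frame: the origin (TCP) lies at the very end of the fingers, on their centre line; the grasp point (between the pads) lies 19 mm behind it; z points along the fingers, y is the direction in which the jaws open and shut (so a half turn about z gives the same grasp; the last joint's range is limited). The gripper opens to 88 mm and grips with 3 to 60 N. Pads are 20 mm wide; open, the fingers measure 115 mm over their backs; the gripper's body (75 mm by 178 mm) begins 61 mm behind the grasp point.
Start: joints at [1.116, 0.423, 1.63, -0, 1.089, -0.019], TCP at [263.802, 566.58, 222.675] pointing down, gripper open.
Joint ranges: [-3, 3], [-0.9, 2.11], [0.09, 2.58], [-1.31, 4.45], [0.11, 2.69], [-2.54, 2.54]. Speed limits (rad/s): [2.39, 2.39, 3.01, 3.14, 3.14, 3.14].

## Interface

Orientations are given as a rotation vector (axis times angle).
In Python, from workcell import monitor, vision, order, find_in, regions_of, place_of gives the robot as it stands. The module is installed in compiled form; this text tells all that it offers.
- The arm moves only by the tool carry_out, never from a script. Its argument "targets" is a list of rows, each a list of 3 entries, a list of its own where there are three numbers: the turn, a rotation vector about the world's x, y, z in degrees, then the shift along the world's x, y, z in mm, then the finger opening in mm, from 0 to 87.8. In form: [[[rx, ry, rz], [x, y, z], hand], ...]. A call has 1 to 10 rows; each row is the pose to reach, as a shift and turn from the pose commanded when the call began; what a row does not reach only later rows make up. A row lasts 1/12 s, in which the tool goes at most 41.7 mm and 7.16 degrees, less where a joint would pass 70% of its speed; a pose out of reach is approached as far as the arm can. A call with a gripper value outside its range is refused whole. The fingers move at their own pace and stop on an object; the grip force is fixed at half the most. Time passes only in rows, so rows that repeat a pose let the fingers close. It gives the time, the measured TCP pose, the force and the opening at its end, in the units of the state.
- monitor.get_obs(): the state, without advancing time (a new reading comes with each control period).
- vision.get_image(name): name is "scene" or "top" or "wrist"; returns the picture (384x512x3 uint8, red, green, blue); there is no depth.
- vision.camera_model(name): a dict with "K" (3x3 intrinsics, pixels), "dist" ([k1, k2, p1, p2, k3] as OpenCV has them; the pictures are not rectified), "rvec" (rotation vector, rad) and "tvec" (3), from world to camera coordinates, as OpenCV has them. Camera axes: x right, y down, z forward; pixel columns grow to the right and rows downward; lengths in mm; the calibration is good to about 2 mm. A picture is of the moment at which its call begins: read the wrist's pose just before it. camera_model takes no time and is no camera call; for the wrist camera it gives the pose at the moment of the call.
- order.close_job(): hands the job in, once; it reports no verdict.
Trained networks look in the newest picture that a camera, given by its name, has taken for a name from the list of things; names that differ only in an ending like _2 or _b are one class to them, and where a whole thing is asked for, a point or a joint stands for the part that bears it (a point fixed in the world has none). Each returns a list of dicts, best first, with "confidence" (0 to 1); they miss things now and then, are a little off and sometimes report something else, mostly with a low value. They report only what shows in the picture. A call takes as long as a camera call. They do not tell look-alikes from the thing itself.
- find_in(query, camera): "point" ([x, y, z] in mm, in the coordinates of the camera as it stood for that picture, good to about 4 mm: the middle of the surface that is visible of it).
- regions_of(query, camera): "mask" (384x512 bool, what is visible of it).
- place_of(query, camera): "point" ([x, y, z] in mm, in the coordinates of the camera as it stood for that picture, good to about 4 mm: a listed point, or the origin of a listed thing).
The state is a dict: "t": time; "qpos": joint angles; "qvel": joint speeds; "joint_torque": joint torques, N m; "ee_pos": TCP position; "orientation": TCP orientation; "ft_force": force on the tool from outside, world axes, zero at the start; "moment": the same for the moment, N m; "width": finger opening in mm.
Only numpy, scipy, OpenCV 4.12 (cv2) and the standard library are available. Lean on these libraries where they do the work, as an engineer would, in place of code of your own. Each camera call takes 0.05 s, during which the arm holds its last target.

## Working session

There is one attempt and no reset: what is moved stays moved. The work goes in short steps, Python scripts to look and compute and a tool call to move; the robot and the scene stay as the last step left them, time stands still between calls to the robot, and variables do not carry over. Pictures are saved under pics/ and viewed, and the job is handed in when it is done.

Besides the shell and the picture viewer there is one more tool, called after "Emit:" as name([rows], argument=value, ...), one row to a line, values as JSON. carry_out: Moves the arm, as the interface text tells. Its arguments: {"type":"object","properties":{"targets":{"type":"array","items":{"type":"array"}}},"required":["targets"]}

```bash
mkdir -p pics
cat > h.py <<'E'
import numpy as np, cv2
from workcell import monitor, vision, order, find_in, regions_of, place_of
def save(n,f):
    im=vision.get_image(n); cv2.imwrite('pics/'+f,im[:,:,::-1]); return im
def w(cam,p):
    m=vision.camera_model(cam); R,_=cv2.Rodrigues(np.array(m['rvec'],float)); return R.T@(np.array(p,float)-np.array(m['tvec'],float).ravel())
E
python3 - <<'E'
from h import *
np.set_printoptions(precision=1,suppress=True)
o=monitor.get_obs(); print(o)
for c in ['scene','top']:
    save(c,c+'0.png')
    for q in ['stand_beaker','hinge_beaker','edge_beaker','tab_beaker','edge_empty','beaker_mid','jar_mid','probe']:
        for d in place_of(q,c)[:4]: print(c,q,round(d['confidence'],2),w(c,d['point']))
print(monitor.get_obs()['t'])
E
```

```text
{'t': 0.0, 'qpos': array([ 1.1,  0.4,  1.6, -0. ,  1.1, -0. ]), 'qvel': array([-0.,  0., -0.,  0., -0., -0.]), 'joint_torque': array([  0. , -54.5, -27.4,   0.1,   0. ,  -0. ]), 'ee_pos': array([263.6, 566.1, 221.9]), 'orientation': array([-0.7, -3.1,  0. ]), 'ft_force': array([-0.5,  0.1, -0.3]), 'moment': array([ 0., -0., -0.]), 'width': 87.98558017436652}
scene stand_beaker 0.93 [ 313.1 -183.5   -0.6]
scene stand_beaker 0.83 [ 547.  -445.6    1.4]
scene stand_beaker 0.64 [ 509.  -217.5   -2.6]
scene hinge_beaker 0.93 [ 313.7 -185.1   56.4]
scene hinge_beaker 0.9 [ 504.  -210.9   63. ]
scene hinge_beaker 0.8 [ 547.6 -445.2   62. ]
scene edge_beaker 0.87 [ 242.7 -177.2   61.5]
scene edge_beaker 0.72 [ 503.4 -388.7   61.4]
scene edge_beaker 0.6 [ 493.  -150.3   71. ]
scene tab_beaker 0.85 [ 352.6 -185.1   58.6]
scene tab_beaker 0.83 [ 516.2 -250.7   51. ]
scene tab_beaker 0.6 [ 564.9 -475.7   57.7]
scene edge_empty 0.76 [529.1 258.4  63.6]
scene edge_empty 0.52 [ 509.8 -213.4   61. ]
scene edge_empty 0.23 [690.9   7.9  32.1]
scene beaker_mid 0.9 [ 723.3 -195.7   56.4]
scene jar_mid 0.68 [692.  11.  27.]
scene probe 0.51 [483.7   8.3   0.2]
top stand_beaker 0.8 [ 507.9 -215.2    1.7]
top stand_beaker 0.76 [ 307.7 -186.2   -2.4]
top stand_beaker 0.61 [ 544.9 -445.1    0. ]
top hinge_beaker 0.95 [ 543.  -439.3   58.4]
top hinge_beaker 0.89 [ 311.9 -182.8   61.4]
top hinge_beaker 0.8 [ 505.3 -217.2   57.5]
top edge_beaker 0.95 [ 503.5 -386.    59.9]
top edge_beaker 0.94 [ 245.9 -177.6   59.7]
top edge_beaker 0.68 [ 495.2 -151.9   68.1]
top tab_beaker 0.89 [ 522.5 -256.4   56.1]
top tab_beaker 0.83 [ 570.6 -473.4   62.7]
top tab_beaker 0.81 [ 353.3 -190.2   60.8]
top edge_empty 0.58 [528.1 258.4  66.5]
top beaker_mid 0.58 [ 719.6 -199.6   60.2]
top jar_mid 0.71 [691.4   7.7  28.2]
top probe 0.49 [488.7   7.2  -1.3]
0.9
```

View pics/scene0.png

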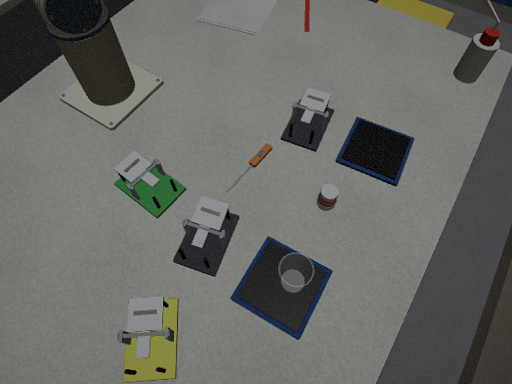

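View pics/top0.png

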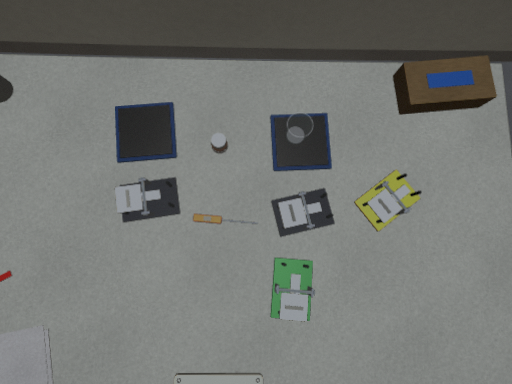

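The scene picture shows the beaker at (295,275) on the lower pad. Its stand is the black one at (207,235), at (303,212) in the top view. The green and yellow stands are decoys. I'll refine the pose of that stand next.

Run:
```python
from h import *
np.set_printoptions(precision=1,suppress=True)
tgt={'stand_beaker':(508,-216,0),'hinge_beaker':(505,-214,60),'edge_beaker':(494,-151,69),'tab_beaker':(519,-254,54)}
for k in tgt:
    L=[]
    for c in ['scene','top']:
        for i in range(3):
            vision.get_image(c)
            for d in place_of(k,c):
                p=w(c,d['point'])
                if np.linalg.norm(p-tgt[k])<25: L.append(p)
    print(k,len(L),np.mean(L,0),np.std(L,0))
im=vision.get_image('top'); m=vision.camera_model('top')
best=None
for d in regions_of('stand_beaker','top'):
    ys,xs=np.nonzero(d['mask']); 
    if abs(xs.mean()-303)<15 and abs(ys.mean()-212)<15: best=d['mask'];break
if best is not None:
    print(cv2.minAreaRect(np.argwhere(best)[:,::-1].astype(np.float32)))
R,_=cv2.Rodrigues(np.array(m['rvec'])); 
# overlay
def pr(P): return cv2.projectPoints(np.array(P,float).reshape(-1,1,3),np.array(m['rvec']),np.array(m['tvec']),np.array(m['K']),np.array(m['dist']))[0].reshape(-1,2)
big=cv2.resize(im[:,:,::-1],None,fx=6,fy=6,interpolation=cv2.INTER_CUBIC)
a=np.deg2rad(13.6);ex=np.array([np.cos(a),np.sin(a)]);ey=np.array([-np.sin(a),np.cos(a)])
for z,col in((10,(0,0,255)),):
    c=[np.r_[np.array([507,-215])+sx*50*ex+sy*75*ey,z] for sx,sy in((1,1),(1,-1),(-1,-1),(-1,1))]
    cv2.polylines(big,[np.int32((pr(c)+.5)*6)],True,col,1)
c=[np.r_[np.array([507,-215])+s*42*ex,65] for s in(1,-1)]
cv2.polylines(big,[np.int32((pr(c)+.5)*6)],False,(0,255,0),1)
u,v=6*303,6*212
cv2.imwrite('pics/ov.png',big[v-250:v+250,u-300:u+300]); print(monitor.get_obs()['t'])
```

```text
stand_beaker 6 [ 510.1 -216.4   -0.2] [1.8 1.4 2.7]
hinge_beaker 6 [ 505.8 -213.9   61.2] [1.5 3.1 1.4]
edge_beaker 6 [ 491.6 -148.8   71. ] [1.2 1.5 1.9]
tab_beaker 6 [ 518.3 -253.2   50.7] [1.6 3.4 1.2]
((302.11767578125, 210.97059631347656), (39.775840759277344, 57.48093795776367), 75.96376037597656)
3.4
```

View pics/ov.png

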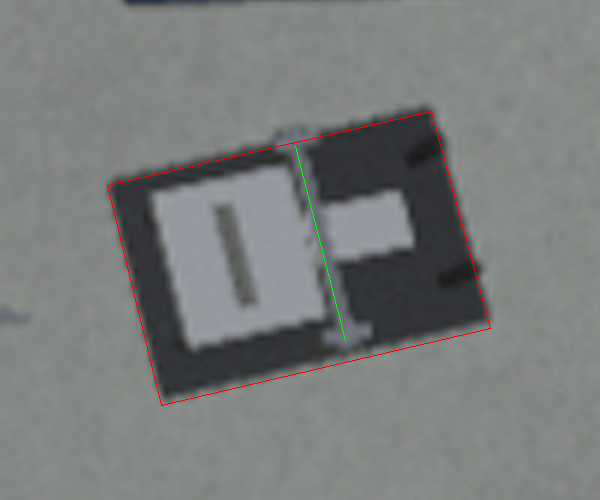

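Run:
```python
from h import *
o=monitor.get_obs(); R,_=cv2.Rodrigues(np.array(o['orientation'])); print(R, o['ee_pos'],o['width'],np.degrees(np.arctan2(R[1,1],R[0,1])))
```

```text
[[-9.06527673e-01  4.22146393e-01  2.88429065e-05]
 [ 4.22146394e-01  9.06527673e-01  2.02053240e-05]
 [-1.76172882e-05  3.04926143e-05 -9.99999999e-01]] [263.8192084  566.57673616 222.69872025] 87.79196904024501 65.02982739663537
```

Emit:
carry_out([
  [[0,0,-5],[11.4,-36.7,0],0],
  [[0,0,-10],[22.8,-73.4,0],0],
  [[0,0,-15],[34.2,-110.1,0],0],
  [[0,0,-20],[45.6,-146.8,0],0],
  [[0,0,-25],[57,-183.5,0],0],
  [[0,0,-30],[68.4,-220.2,0],0],
  [[0,0,-35],[79.8,-256.9,0],0],
  [[0,0,-40],[91.2,-293.6,0],0],
  [[0,0,-46],[102.6,-330.3,0],0],
  [[0,0,-51.4],[114,-367,0],0],
])

```text
t: 4.23
ee_pos: [378.0, 197.9, 223.0]
orientation: [1.948, 2.464, 0.001]
ft_force: [1.3, -0.6, 0.1]
width: 24.6
```

Emit:
carry_out([
  [[0,0,0],[12.4,-38,0],0],
  [[0,0,0],[24.8,-76,0],0],
  [[0,0,0],[37.2,-114,0],0],
  [[0,0,0],[49.6,-152,0],0],
  [[0,0,0],[62,-190,0],0],
  [[0,0,0],[74.4,-228,0],0],
  [[0,0,0],[86.8,-266,0],0],
  [[0,0,0],[99.2,-304,-10],0],
  [[0,0,0],[111.6,-342,-20],0],
  [[0,0,0],[124,-380,-30],0],
])

```text
t: 5.07
ee_pos: [502.2, -182.7, 192.6]
orientation: [1.942, 2.468, 0.001]
ft_force: [0.4, -0.3, -0.3]
width: 0.4
```

Emit:
carry_out([
  [[0,0,0],[6.4,-30,-15],0],
  [[0,0,0],[12.8,-59.9,-30],0],
  [[0,0,0],[12.8,-59.9,-70],0],
  [[0,0,0],[12.8,-59.9,-100],0],
  [[0,0,0],[12.8,-59.9,-100],0],
])

```text
t: 5.48
ee_pos: [510.8, -239.3, 87.3]
orientation: [-1.938, -2.461, 0.003]
ft_force: [-1.3, 1.5, -0.1]
width: 0.3
```

Run:
```python
from h import *
for c in ['scene','wrist']: 
    im=save(c,c+'1.png')
    if c=='scene': cv2.imwrite('pics/scene1c.png',cv2.resize(im[150:350,120:360,::-1],None,fx=3,fy=3))
o=monitor.get_obs();R,_=cv2.Rodrigues(np.array(o['orientation']));print(o['t'],o['ee_pos'],np.degrees(np.arctan2(R[1,1],R[0,1])))
```

```text
5.5833 [ 513.98751795 -240.01949854   92.2402429 ] 13.629591582327397
```

View pics/scene1c.png

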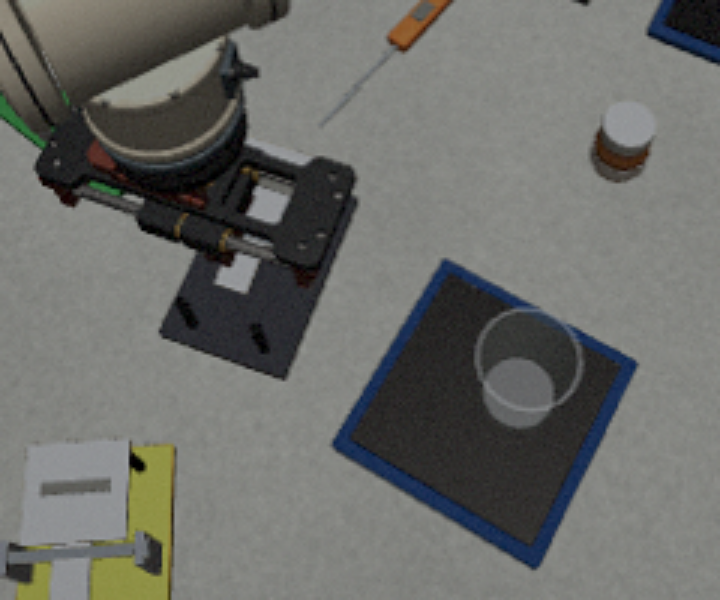

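View pics/wrist1.png

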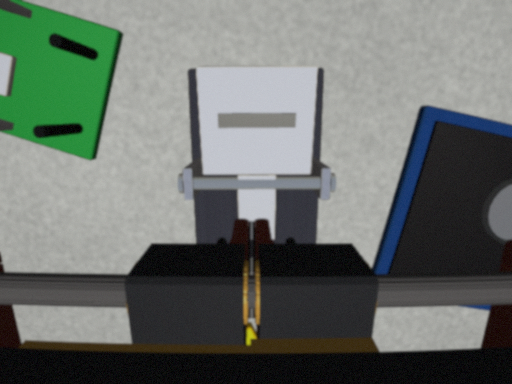

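The wrist picture shows the closed fingertips at (252,230), over the tab (257,200) on the near side of the hinge bar (row 183). They are aligned to within about 3 mm. I'll press the tab down.

Emit:
carry_out([
  [[0,0,0],[2,0.5,-18],0],
  [[0,0,0],[2,0.5,-30],0],
  [[0,0,0],[2,0.5,-34],0],
  [[0,0,0],[2,0.5,-37],0],
  [[0,0,0],[2,0.5,-40],0],
  [[0,0,0],[2,0.5,-42],0],
])

```text
t: 6.08
ee_pos: [517.2, -240.0, 51.4]
orientation: [1.941, 2.469, 0.0]
ft_force: [0.2, 0.2, 2.5]
width: 0.2
```

Contact is light at 2.5 N, so I'll continue.

Emit:
carry_out([
  [[0,0,0],[0,0,-2.5],0],
  [[0,0,0],[0,0,-5],0],
  [[0,0,0],[0,0,-7.5],0],
  [[0,0,0],[0,0,-10],0],
  [[0,0,0],[0,0,-12.5],0],
  [[0,0,0],[0,0,-15],0],
  [[0,0,0],[0,0,-17],0],
  [[0,0,0],[0,0,-18],0],
  [[0,0,0],[0,0,-18],0],
])

```text
t: 6.83
ee_pos: [516.4, -239.7, 32.3]
orientation: [-1.942, -2.469, 0.0]
ft_force: [0.3, -1.8, 0.5]
width: 0.5
```

Run:
```python
from h import *
save('wrist','wrist2.png')
print(monitor.get_obs()['ee_pos'],monitor.get_obs()['ft_force'])
```

```text
[ 516.42250536 -239.72877686   32.4183598 ] [ 0.32401106  0.00047679 -0.31156301]
```

View pics/wrist2.png

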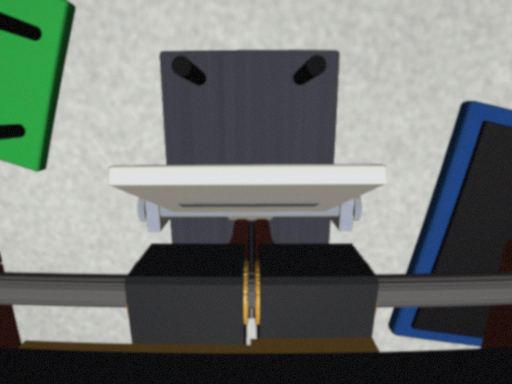

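The paddle now stands up at about 60 degrees; its edge is at row 175. I'll lift, cross over to the far side and come down behind it.

Emit:
carry_out([
  [[0,0,0],[0,0,30],0],
  [[0,0,0],[0,0,70],0],
  [[0,0,0],[0,0,110],0],
  [[0,0,0],[0,0,130],0],
  [[0,0,0],[-8,33,130],0],
  [[0,0,0],[-16,66,130],0],
  [[0,0,0],[-24,97,130],0],
  [[0,0,0],[-24,97,100],0],
  [[0,0,0],[-24,97,70],0],
  [[0,0,0],[-24,97,55],0],
])

```text
t: 7.72
ee_pos: [491.2, -141.6, 85.8]
orientation: [-1.939, -2.469, 0.001]
ft_force: [-0.5, 0.6, -0.3]
width: 0.4
```

Run:
```python
from h import *
save('wrist','wrist3.png')
im=save('scene','s3.png');cv2.imwrite('pics/scene3c.png',cv2.resize(im[150:350,120:360,::-1],None,fx=3,fy=3))
print(monitor.get_obs()['ee_pos'],monitor.get_obs()['ft_force'])
```

```text
[ 490.52580963 -141.89146115   85.47348074] [-0.58328906 -0.07300217 -0.45207592]
```

View pics/wrist3.png

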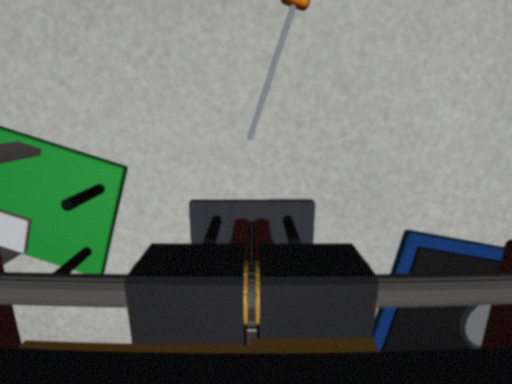

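View pics/scene3c.png

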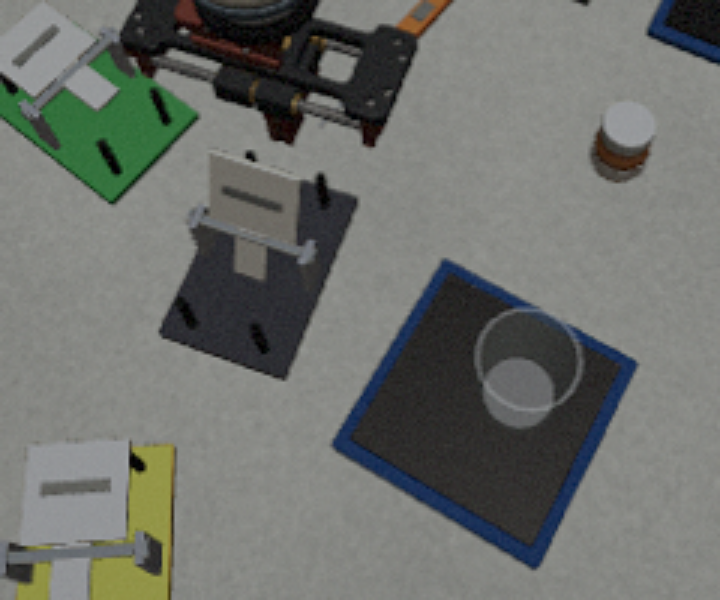

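The paddle is upright-ish and the fingers are beyond it at stand y ≈ +74. I'll push it over slowly.

Emit:
carry_out([
  [[0,0,0],[4.7,-19.4,0],0],
  [[0,0,0],[8.2,-34,0],0],
  [[0,0,0],[9.9,-41,0],0],
  [[0,0,0],[11.3,-46.7,0],0],
  [[0,0,0],[12.7,-52.5,0],0],
  [[0,0,0],[14.1,-58.3,0],0],
  [[0,0,0],[15.5,-64.1,0],0],
  [[0,0,0],[16.9,-70,0],0],
])

```text
t: 8.48
ee_pos: [509.4, -213.0, 87.7]
orientation: [-1.942, -2.469, -0.0]
ft_force: [0.1, 0.3, -0.5]
width: 0.1
```

Emit:
carry_out([
  [[0,0,0],[1.4,-5.8,0],0],
  [[0,0,0],[2.8,-11.7,0],0],
  [[0,0,0],[4.2,-17.5,0],0],
  [[0,0,0],[5.6,-23.3,0],0],
  [[0,0,0],[7.1,-29.2,0],0],
  [[0,0,0],[8.5,-35,0],0],
  [[0,0,0],[8.5,-35,0],0],
])

```text
t: 9.07
ee_pos: [518.6, -249.1, 87.8]
orientation: [1.942, 2.468, 0.0]
ft_force: [-0.1, 0.3, -0.1]
width: 0.0
```

Run:
```python
from h import *
save('wrist','wrist4.png')
im=save('scene','s4.png');cv2.imwrite('pics/scene4c.png',cv2.resize(im[150:350,120:360,::-1],None,fx=3,fy=3))
print(monitor.get_obs()['ee_pos'],monitor.get_obs()['ft_force'])
```

```text
[ 518.02017251 -248.12067296   87.63358009] [-0.05884905 -0.85480489 -0.30286934]
```

View pics/scene4c.png

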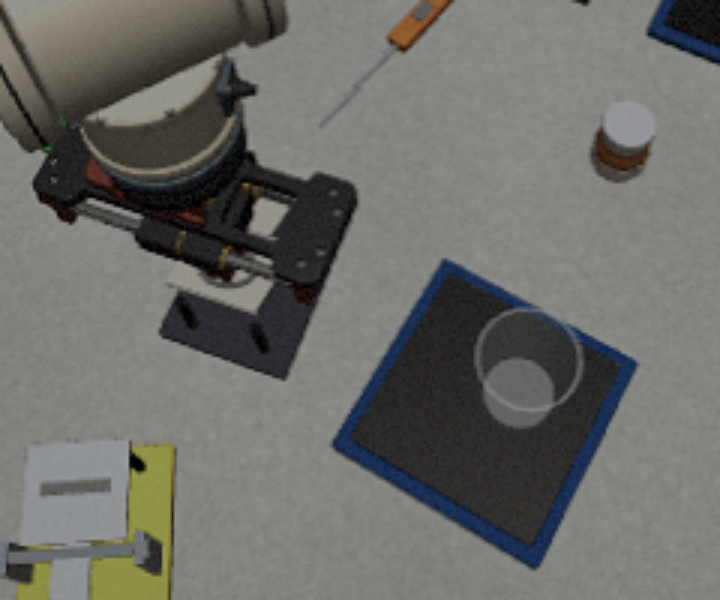

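The paddle leans past upright, to about 150 degrees, with the ring showing. Now I'll slide outward and press it flat.

Emit:
carry_out([
  [[0,0,0],[1.3,-5.2,0],0],
  [[0,0,0],[2.6,-10.4,-2],0],
  [[0,0,0],[3.8,-15.6,-5],0],
  [[0,0,0],[3.8,-15.6,-9],0],
  [[0,0,0],[3.8,-15.6,-13],0],
  [[0,0,0],[3.8,-15.6,-17],0],
  [[0,0,0],[3.8,-15.6,-20],0],
  [[0,0,0],[3.8,-15.6,-22],0],
  [[0,0,0],[3.8,-15.6,-23],0],
])

```text
t: 9.92
ee_pos: [521.5, -263.2, 64.2]
orientation: [-1.941, -2.469, 0.0]
ft_force: [-0.5, -0.5, -0.3]
width: 0.3
```

Emit:
carry_out([
  [[0,0,0],[0,0,-0.7],0],
  [[0,0,0],[0,0,-1.4],0],
  [[0,0,0],[0,0,-1.4],0],
])

```text
t: 10.17
ee_pos: [521.8, -263.3, 63.3]
orientation: [-1.942, -2.469, 0.0]
ft_force: [-0.0, 0.7, 0.4]
width: 0.4
```

Now I'll lift off and look.

Emit:
carry_out([
  [[0,0,0],[0,0,15],0],
  [[0,0,0],[0,0,50],0],
  [[0,0,0],[0,0,90],0],
  [[0,0,0],[0,0,130],0],
  [[0,0,0],[-30,25,140],0],
  [[0,0,0],[-60,50,140],0],
  [[0,0,0],[-90,75,140],0],
  [[0,0,0],[-90,110,140],0],
  [[0,0,0],[-90,145,140],0],
  [[0,0,0],[-90,180,140],0],
])

```text
t: 11.0
ee_pos: [431.2, -82.3, 203.8]
orientation: [1.943, 2.467, 0.001]
ft_force: [0.8, -1.0, 0.5]
width: 0.5
```

Emit:
carry_out([
  [[0,0,0],[0,35,0],0],
  [[0,0,0],[0,70,0],0],
  [[0,0,0],[0,105,0],0],
  [[0,0,0],[0,140,0],0],
  [[0,0,0],[0,175,0],0],
  [[0,0,0],[0,210,0],0],
  [[0,0,0],[0,210,0],0],
])

```text
t: 11.58
ee_pos: [432.1, 131.3, 203.8]
orientation: [1.937, 2.473, 0.004]
ft_force: [0.2, -0.6, 0.6]
width: 0.4
```

Run:
```python
from h import *
np.set_printoptions(precision=1,suppress=True)
A=[]
for c in ['scene','top']:
    im=save(c,c+'5.png')
    if c=='scene':A.append(cv2.resize(im[150:350,120:360,::-1],None,fx=3,fy=3))
    for q in ['stand_beaker','hinge_beaker','edge_beaker','tab_beaker','edge_empty','beaker_mid','jar_mid','probe']:
        for d in place_of(q,c)[:4]: print(c,q,round(d['confidence'],2),w(c,d['point']))
cv2.imwrite('pics/s5c.png',A[0])
im=cv2.imread('pics/top5.png');cv2.imwrite('pics/t5c.png',cv2.resize(im[80:330,80:460],(760,500)))
o=monitor.get_obs();print(o['t'],o['ee_pos'],o['ft_force'])
```

```text
scene stand_beaker 0.77 [ 507.9 -213.5   -3.7]
scene stand_beaker 0.64 [ 545.6 -443.9   -3.5]
scene stand_beaker 0.56 [ 312.  -183.6   -0.7]
scene hinge_beaker 0.93 [ 546.3 -447.9   58.6]
scene hinge_beaker 0.87 [ 507.5 -211.4   63.7]
scene hinge_beaker 0.79 [ 312.6 -181.6   63.3]
scene edge_beaker 0.97 [ 242.8 -179.8   59.5]
scene edge_beaker 0.63 [ 525.8 -277.9   59.4]
scene edge_beaker 0.59 [ 504.8 -389.4   60.8]
scene tab_beaker 0.96 [ 563.4 -476.1   59.4]
scene tab_beaker 0.89 [ 498.2 -174.9   54.7]
scene tab_beaker 0.7 [ 350.8 -185.8   54.7]
scene tab_beaker 0.69 [543.8 157.   59.7]
scene edge_empty 0.57 [529.2 260.4  64. ]
scene edge_empty 0.44 [539.4 191.7  59.9]
scene beaker_mid 0.57 [ 719.1 -195.2   57.3]
scene jar_mid 0.62 [688.9  10.2  29. ]
scene probe 0.83 [484.4   5.5   1.5]
top stand_beaker 0.88 [ 508.5 -217.2    3.4]
top stand_beaker 0.66 [ 310.6 -181.3   -1.3]
top stand_beaker 0.56 [ 543.  -446.8    1.5]
top hinge_beaker 0.85 [ 505.9 -216.7   58.8]
top hinge_beaker 0.71 [ 313.3 -181.2   59.5]
top hinge_beaker 0.68 [ 543.9 -440.3   56.8]
top hinge_beaker 0.43 [ 719.9 -197.7   62.4]
top edge_beaker 0.92 [ 502.2 -387.4   56.7]
top edge_beaker 0.9 [ 527.5 -281.8   59.1]
top edge_beaker 0.58 [ 243.8 -176.3   58.7]
top tab_beaker 0.85 [ 502.2 -176.    59.2]
top tab_beaker 0.76 [ 352.  -188.4   58.5]
top tab_beaker 0.73 [ 567.9 -474.4   64.6]
top tab_beaker 0.4 [541.6 193.   61. ]
top beaker_mid 0.8 [ 719.4 -198.1   61.4]
top jar_mid 0.78 [691.6   6.5  27. ]
top jar_mid 0.63 [ 502.5 -179.6   59.7]
top probe 0.74 [490.    5.9  -2. ]
12.4833 [431.8 126.6 203.3] [-0.8  0.   0.3]
```

View pics/s5c.png

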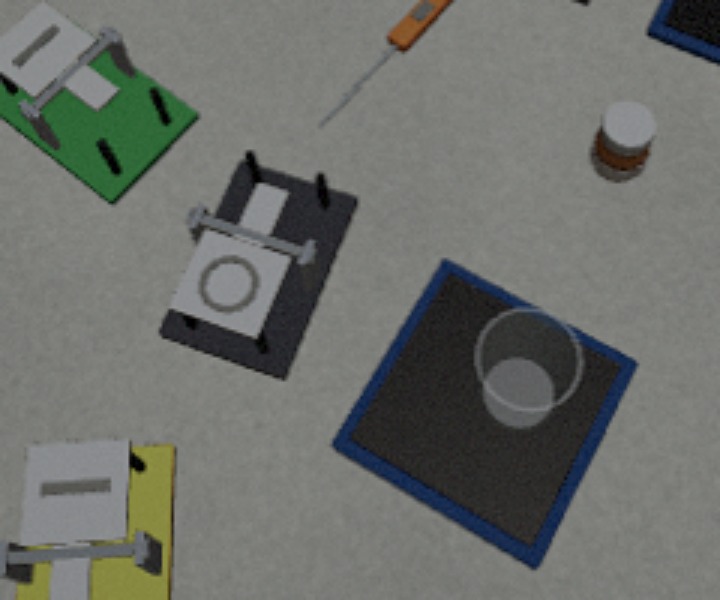

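View pics/t5c.png

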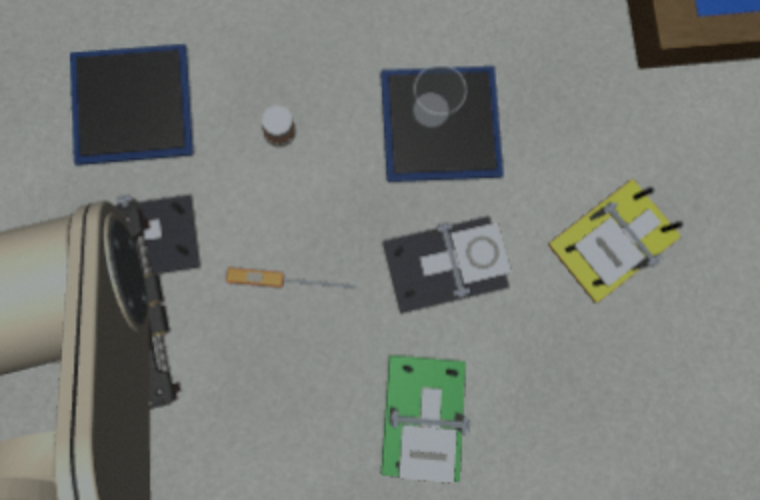

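The ring now faces up at (229,283), the paddle edge is at z ≈ 59 mm, and nothing has shifted. Handing in.

```bash
python3 -c "
from h import *
print(order.close_job())"
```

```text
the job is handed in; nothing more can be done
None
```

I flipped the paddle of the black tag stand in front of the beaker's pad, and it now lies flat on the other side with its ring face up. The job is handed in; no verdict was reported.

- **How:** With the fingers closed, I pressed the tab down until the paddle stood at about 60°. I then pushed the paddle past upright from the far side and pressed it flat. The highest force I read after any move was under 3 N.
- **Paddle:** In the last pictures the ring faces up. The networks put the paddle's edge at about 59 mm height, against 60 mm for level. The last press ended with the fingertips at 63.3 mm, which leaves at most about 2° of tilt.
- **Everything else:** Both cameras put the beaker's stand, beaker, jar and thermometer within about 5 mm of where they started, which is within the networks' error.
- **Less certain:** In the last top view the arm covered most of the empty pad's stand. Only the scene camera confirmed its paddle edge, within about 2 mm of the start. I did not measure the position of its base again, but the arm never went near it below about 200 mm. The networks also gave a few stray, low-confidence detections, which I ignored.
- **Time:** The clock read about 12.5 s of the 42 s allowed, and the arm was clear of everything.

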